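# Stand the washed cutting board up to dry

### The job

The green cutting board has been left lying flat across the front of the wire drying rack. Push it back and tip it up so that it stands upright on its long edge on the rack's floor, its foot tucked in close to the first divider and its face leaning back against it, like the red and blue boards behind, and let go. Leave those two boards and the other things on the counter where they are.

Things in the scene. Friction and masses are not known exactly. Their poses are not given: they have to be found in the camera images.
- green_board_mid (a point): Centre of the green plastic cutting board, 170 (x) x 250 (y) x 12 mm (z), about 0.5 kg, loose, with a 90 x 25 mm slot through it near its +y end. At the start it lies flat on the rack floor, z up, within 0.1 rad of the rack's axes; its near long edge overhangs the rack's front end by 50 to 86 mm with only the counter below; its far edge is up to 36 mm short of the first divider.
- rack: Fixed chrome wire drying rack, 285 deep (x) x 290 mm wide (y). Origin: on the counter (z = 0), midway along the foot line of the first divider; +x points to the rack's back, -x out of its open front. Floor of 5 mm wires along x, tops 32 mm above the counter, from x = -120 to 165 mm; front bar and legs at x = -113 mm below the floor; nothing above the floor at x < 0.
- divider_top (a point): Middle of the top wire of the rack's first divider, 152 mm above the counter. Each of three dividers is an upside-down U of 6 mm wire, 220 mm wide, with two more uprights, rising 120 mm above the floor and leaning back (to rack +x) by 12 degrees. Their front faces meet the floor at rack x = 0, 50 and 100 mm. The green board goes before the first.
- red_board: Red cutting board, same size as the green one, loose, standing on its long edge and leaning back 12 degrees against the second divider. Origin: middle of its foot edge. Bystander.
- blue_board: Blue cutting board, same size, loose, standing likewise against the third divider. Origin: middle of its foot edge. Bystander.
- spread_tub: White round tub with a yellow band, 96 mm across, 75 mm high, loose. Origin: centre of its underside. Bystander.
- spray_bottle: Pale blue sanitiser spray bottle with a red trigger head, 72 mm across, 207 mm high, loose. Origin: centre of its underside. Bystander.
- glove_carton: White and red carton of gloves, 240 x 125 x 68 mm, loose. Origin: centre of its underside. Bystander.
- bench_scraper: Bench scraper lying flat, 135 x 150 mm, 17 mm high at its black handle, loose. Origin: near its middle, on the counter. Bystander.

How it is judged:
By the outcome, as a careful person would: the job done as asked, in the order asked, and still so for the second after the job is handed in, with the robot touching nothing.
It also fails if it takes over 59 s, if anything falls off the work surface, if the arm or the gripper's body presses on something with over 40 N, if the wrist force passes 120 N, or if a joint passes its speed limit or range.

### The arm

A 6-joint arm with a two-finger parallel gripper is mounted at the origin on the work surface. World frame = base frame: x ahead of the robot, y to its left, z up, the work surface at z = 0. Lengths are in mm, angles in rad, forces in N, time in s.
With the tool pointing down it reaches from about 400 to 825 mm from the base axis. Payload 7 kg.
Tool frame: the origin (TCP) lies at the very end of the fingers, on their centre line; the grasp point (between the pads) lies 19 mm behind it; z points along the fingers, y is the direction in which the jaws open and shut (so a half turn about z gives the same grasp; the last joint's range is limited). The gripper opens to 88 mm and grips with 3 to 60 N. Pads are 19 mm wide; open, the fingers measure 130 mm over their backs; the gripper's body (78 mm by 193 mm) begins 47 mm behind the grasp point.
Start: joints at [-1.023, 0.359, 0.012, 0, -1.224, -0.288], TCP at [173.373, -652.332, 191.861] pointing down, gripper open.
Joint ranges: [-3.07, 3.07], [-1.43, 2.12], [-1.02, 1.25], [-3.03, 1.67], [-3.05, -0], [-3.03, 3.03]. Speed limits (rad/s): [2.39, 2.39, 3.01, 3.14, 3.14, 3.14].

### API

Orientations are given as a unit quaternion [x, y, z, w].
In Python, from plant import bot gives the robot as it stands. Calls block until the motion is done:
- bot.move_ptp(position, orientation): joint-space move of the TCP to a pose.
- bot.line_to(position, velocity=150, ori=None): straight line of the TCP; ori=None keeps the orientation; velocity is the mean speed in mm/s.
- bot.move_joints(angles): joint-space move.
- bot.move_gripper(opening, force=None): finger opening in mm; force is the grip in N (None keeps the last); returns when the fingers have stopped.
- bot.pause(seconds).
- bot.solve_ik(position, orientation): joint angles nearest the present ones, or None.
- bot.read_state(): the state.
- bot.camera(name): name is "side" or "top"; returns the picture (384x512x3 uint8, red, green, blue); there is no depth.
- bot.get_calibration(name): a dict with "fx", "fy", "cx", "cy" (pixels), "view" (4x4, takes a point from world to camera coordinates). Camera axes: x right, y up, looking along -z (the intrinsics and any distortion apply to the point x, -y, -z); pixel columns grow to the right and rows downward; lengths in mm; the calibration is good to about 2 mm. A picture is of the moment at which its call begins. get_calibration takes no time and is no camera call.
A pose or a line that the arm cannot do raises bot.Unreachable and nothing moves.
- bot.close_job(): hands the job in, once; it reports no verdict.
The state is a dict: "t": time; "joint_pos": joint angles; "qvel": joint speeds; "tau": joint torques, N m; "tcp_pos": TCP position; "eef_rot": TCP orientation; "contact_force": force on the tool from outside, world axes, zero at the start; "moment": the same for the moment, N m; "width": finger opening in mm.
Only numpy, scipy, OpenCV 4.12 (cv2) and the standard library are available. Lean on these libraries where they do the work, as an engineer would, in place of code of your own. Each camera call takes 0.05 s, during which the arm holds its last target.

## Working session

There is one attempt and no reset: what is moved stays moved. The work goes in short steps, each a Python script; the robot and the scene stay as the last script left them, time stands still between calls to the robot, and variables do not carry over. Pictures are saved under pics/ and viewed, and the job is handed in when it is done.

```bash
ls; mkdir -p pics
python3 - <<'E'
from plant import bot
import cv2
for n in("top","side"):
    im=bot.camera(n); cv2.imwrite(f"pics/{n}0.png",im[:,:,::-1])
    c=bot.get_calibration(n); print(n,{k:v for k,v in c.items()})
print(bot.read_state())
E
```

```text
pics
top {'fx': 484.23732624234646, 'fy': 484.23732624234646, 'cx': 250.13860702844065, 'cy': 192.17435292604688, 'view': array([[-2.73770515e-02, -9.99449447e-01, -1.87430115e-02,
         1.87717798e+00],
       [ 9.80934415e-01, -3.04693191e-02,  1.91935650e-01,
        -4.95010593e+02],
       [-1.92401066e-01, -1.31310328e-02,  9.81228519e-01,
        -1.77555909e+03],
       [ 0.00000000e+00,  0.00000000e+00,  0.00000000e+00,
         1.00000000e+00]])}
side {'fx': 416.2682587277723, 'fy': 416.2682587277723, 'cx': 256.9285240419619, 'cy': 191.46961415685746, 'view': array([[-1.91574215e-01,  9.81460871e-01,  5.82051550e-03,
         1.17266472e+02],
       [-7.68463044e-01, -1.53682343e-01,  6.21165266e-01,
         2.70170983e+02],
       [ 6.10543914e-01,  1.14526397e-01,  7.83657983e-01,
        -1.62182165e+03],
       [ 0.00000000e+00,  0.00000000e+00,  0.00000000e+00,
         1.00000000e+00]])}
{'t': 0.1, 'joint_pos': array([-1.02288008e+00,  3.59305479e-01,  1.11830754e-02, -3.08893560e-04,
       -1.22411989e+00, -2.88075714e-01]), 'qvel': array([ 5.47015809e-04, -5.25947939e-05,  3.11325298e-03,  5.78527843e-04,
       -1.61092436e-03, -3.63405069e-04]), 'tau': array([ 4.11307274e-04, -5.84163344e+01,  2.93749702e+01,  7.01556131e+00,
        1.01276982e-02, -4.60411741e-05]), 'tcp_pos': array([ 173.25759954, -651.88813258,  191.03687543]), 'eef_rot': array([-1.29502909e-01,  9.91578768e-01,  7.19688986e-04, -1.60763965e-04]), 'contact_force': array([0.45444591, 0.40938537, 0.69929129]), 'moment': array([ 0.00274947, -0.02495397, -0.0278382 ]), 'width': 87.72522855438942}
```

View pics/top0.png

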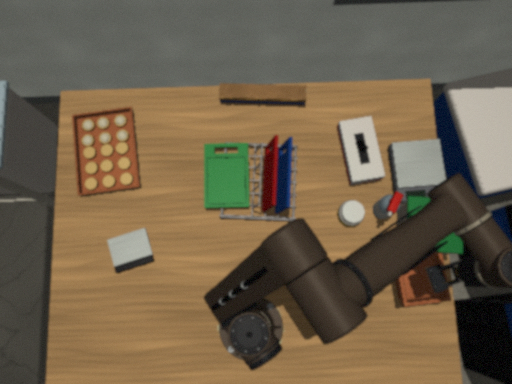

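View pics/side0.png

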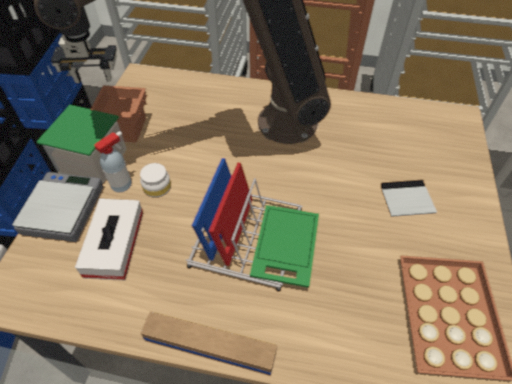

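```bash
cat > h.py <<'E'
import numpy as np, cv2
from plant import bot
def proj(n,P):
    c=bot.get_calibration(n);p=c['view'][:3,:3]@np.asarray(P,float)+c['view'][:3,3]
    return np.array([c['fx']*p[0]/-p[2]+c['cx'],c['fy']*-p[1]/-p[2]+c['cy']])
def ray(n,uv):
    c=bot.get_calibration(n);R=c['view'][:3,:3];t=c['view'][:3,3]
    d=np.array([(uv[0]-c['cx'])/c['fx'],-(uv[1]-c['cy'])/c['fy'],-1.])
    return -R.T@t,R.T@d
def onz(n,uv,z):
    o,d=ray(n,uv);return o+d*(z-o[2])/d[2]
def tri(u1,u2):
    o1,d1=ray('top',u1);o2,d2=ray('side',u2)
    s=np.linalg.lstsq(np.c_[d1,-d2],o2-o1,rcond=None)[0]
    a,b=o1+s[0]*d1,o2+s[1]*d2
    return (a+b)/2,np.linalg.norm(a-b)
def mask(im):
    h=cv2.cvtColor(im,cv2.COLOR_RGB2HSV)
    return h
E
python3 - <<'E'
import cv2,numpy as np
from h import *
t=cv2.imread('pics/top0.png');s=cv2.imread('pics/side0.png')
cv2.imwrite('pics/topz.png',cv2.resize(t[130:230,195:305],None,fx=6,fy=6,interpolation=cv2.INTER_CUBIC)[:600])
cv2.imwrite('pics/sidez.png',cv2.resize(s[150:295,180:330],None,fx=4,fy=4,interpolation=cv2.INTER_CUBIC))
for n,im in(('top',t),('side',s)):
    h=cv2.cvtColor(im,cv2.COLOR_BGR2HSV)
    m=cv2.inRange(h,(50,120,60),(80,255,255))
    k,l,st,ce=cv2.connectedComponentsWithStats(m)
    for i in range(1,k):
        if st[i,4]>300:
            print(n,st[i])
            cs,_=cv2.findContours((l==i).astype(np.uint8),cv2.RETR_EXTERNAL,cv2.CHAIN_APPROX_NONE)
            c=max(cs,key=cv2.contourArea)
            W=np.array([onz(n,p[0],44)[:2] for p in c],np.float32)
            r=cv2.minAreaRect(W);print(r)
E
```

```text
top [ 205  144   43   64 2420]
((564.67822265625, 78.38604736328125), (161.66802978515625, 245.9222412109375), 88.50225067138672)
top [437 233  26  21 368]
((285.192626953125, -739.38232421875), (91.12113189697266, 71.6583480834961), 82.58771514892578)
side [  37  105   81   50 2281]
((231.6492919921875, -744.978271484375), (216.40582275390625, 219.96571350097656), 84.65223693847656)
side [ 251  207   66   80 3613]
((570.0513916015625, 77.67355346679688), (160.4798583984375, 248.8728790283203), 89.6574935913086)
```

View pics/topz.png

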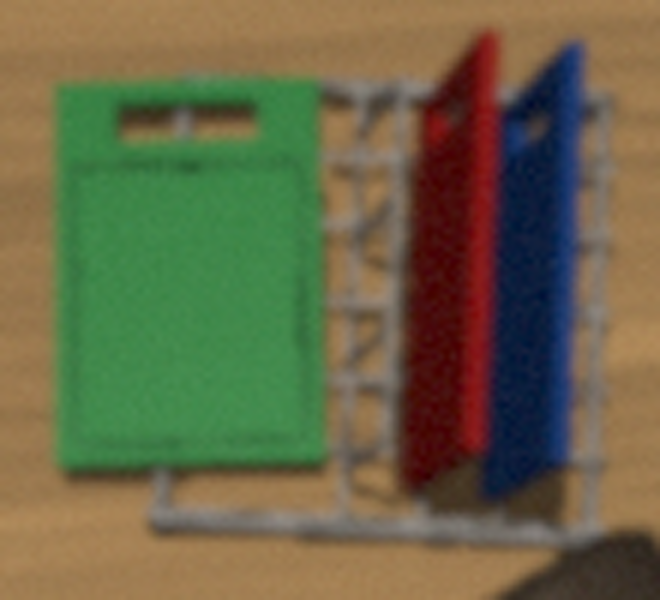

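View pics/sidez.png

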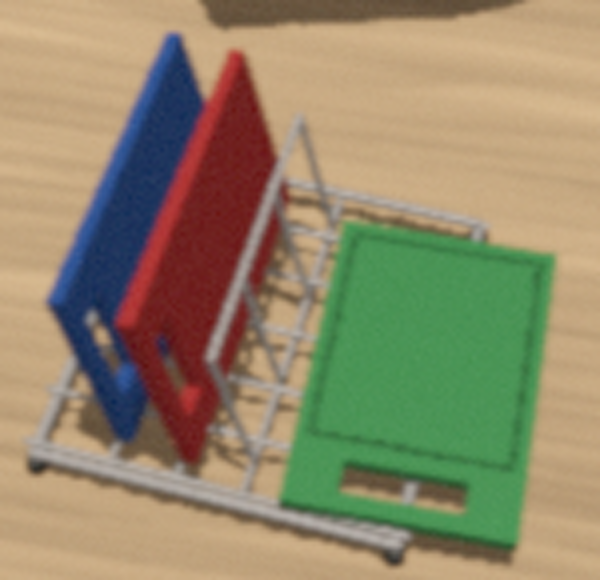

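Run:
```python
from h import *
T=lambda a,b:((a+.5)/6-.5+195,(b+.5)/6-.5+130)
S=lambda a,b:((a+.5)/4-.5+180,(b+.5)/4-.5+150)
for n,a,b in[('div +y',T(402,85),S(213,357)),('div -y',T(387,457),S(300,120)),('front -y',T(158,520),S(483,230)),('back +y',T(606,98),S(37,447)),
 ('red top +y',T(490,33),S(123,322)),('red top -y',T(475,455),S(238,55)),('blue top +y',T(577,42),S(57,300))]:
    print(n,*tri(a,b))
for n,a in[('front+y',T(187,78)),('front-y',T(160,520)),('back+y',T(606,98)),('back-y',T(590,538)),('div foot -y',T(345,515)),('divfoot +y',T(362,95))]:
    print(n,onz('top',a,30))
for n,a in[('front+y',S(405,540)),('front-y',S(485,230)),('back+y',S(37,447)),('divfoot+y',S(250,487)),('divfoot-y',S(330,215)), ]:
    print('s',n,onz('side',a,30))
for n,a in[('b1',T(57,83)),('b2',T(320,83)),('b3',T(325,465)),('b4',T(62,470))]: print(n,onz('top',a,44))
for n,a in[('b2',S(285,503)),('b3',S(345,224)),('b4',S(555,255)),('b1',S(517,543))]: print(n,onz('side',a,44))
```

```text
div +y [651.27654674 -59.47849382 152.31250101] 1.5116096417168405
div -y [426.76040681 -44.15934148 139.67062919] 0.12481532213079083
front -y [411.0439593  102.49817751  17.56661235] 2.3800736142149286
back +y [ 675.68943424 -191.44875857   26.48036372] 4.019163504186473
red top +y [ 666.5046924  -112.27513598  201.93456099] 0.3409447192300949
red top -y [417.5227594  -93.54729803 191.87463587] 1.8558735229923895
blue top +y [ 658.72288859 -160.83470924  201.89557116] 4.038007691238553
front+y [697.56838779  77.01391095  30.        ]
front-y [409.28074606  99.11009683  30.        ]
back+y [ 675.2116203  -193.10085731   30.        ]
back-y [ 389.79924889 -170.13272993   30.        ]
div foot -y [408.9490541  -17.21802792  30.        ]
divfoot +y [682.40580943 -35.90731838  30.        ]
s front+y [697.50695953  84.64199187  30.        ]
s front-y [419.84175176 105.34524037  30.        ]
s back+y [ 677.15894009 -188.44615584   30.        ]
s divfoot+y [678.50567659 -30.24876867  30.        ]
s divfoot-y [429.39530398 -18.82229265  30.        ]
b1 [692.70597569 159.81689435  44.        ]
b2 [687.11759491  -9.20866774  44.        ]
b3 [438.82165276  -5.75461406  44.        ]
b4 [440.66764605 158.97258393  44.        ]
b2 [692.92695026  -1.74219701  44.        ]
b3 [446.11931493  -3.85829445  44.        ]
b4 [443.61069706 162.05817349  44.        ]
b1 [691.54945829 161.04071052  44.        ]
```

```bash
cat >> h.py <<'E'
from scipy.spatial.transform import Rotation as Ro
O=np.array([545.,-24.,0]); th=0.073
V=np.array([-np.sin(th),-np.cos(th),0]); U=np.array([np.cos(th),-np.sin(th),0]); Z=np.array([0,0,1.])
YC=0.   # rack y of fork centre
def W(x,z,y=None): return O+V*x+U*(YC if y is None else y)+Z*z
SG=1
def ori(phi,sg=None):
    sg=SG if sg is None else sg
    p=np.radians(phi); z=np.cos(p)*V-np.sin(p)*Z; y=sg*U; x=np.cross(y,z)
    return Ro.from_matrix(np.c_[x,y,z]).as_quat()
H=9.5
def tcp_from_C(C,phi):  # C=(x,z) upper tip corner -> TCP (x,z)
    p=np.radians(phi); return np.array([C[0]-H*np.sin(p),C[1]-H*np.cos(p)])
def path(a):
    r=np.radians(a); phi=35+30*a/102
    px=min(0,-12*np.sin(r)+12*max(np.cos(r),0)*.21)-1; pz=32+max(0,-12*np.cos(r))
    P=np.array([px,pz]); u=np.array([-np.cos(r),np.sin(r)])
    e=12+28*min(a/25,1); p=np.radians(phi); d=np.array([np.cos(p),-np.sin(p)])
    C=P+170*u+e*d if phi>=a else P+(170-e)*u
    return tcp_from_C(C,phi),phi,C
E
python3 - <<'E'
from h import *
for sg in(1,-1):
  for (x,z,phi) in[(-330,400,35),(-200,31,35)]:
    print(sg,x,np.round(bot.solve_ik(W(x,z),ori(phi,sg)),2) if bot.solve_ik(W(x,z),ori(phi,sg)) is not None else None)
  for a in(0,10,25,45,55,60,75,90,102):
    t,phi,C=path(a); q=bot.solve_ik(W(*t),ori(phi,sg)); print(a,np.round(t),round(phi),np.round(W(*t)),None if q is None else np.round(q,2))
E
```

```text
1 -330 [ 1.02  0.7   0.46  0.48 -2.18  2.15]
1 -200 [ 0.94  0.81 -0.19  0.45 -1.47  1.86]
0 [-167.   17.] 35 [557. 142.  17.] [ 0.92  0.8  -0.26  0.47 -1.4   1.84]
10 [-156.   40.] 38 [556. 132.  40.] [ 0.9   0.74 -0.29  0.47 -1.38  1.87]
25 [-135.   70.] 42 [555. 110.  70.] [ 0.87  0.64 -0.34  0.46 -1.35  1.92]
45 [-108.  116.] 48 [553.  84. 116.] [ 0.82  0.51 -0.37  0.45 -1.33  2.  ]
55 [-91. 133.] 51 [552.  67. 133.] [ 0.79  0.45 -0.38  0.44 -1.31  2.04]
60 [-83. 139.] 53 [551.  58. 139.] [ 0.77  0.42 -0.39  0.43 -1.3   2.07]
75 [-54. 152.] 57 [549.  29. 152.] [ 0.71  0.35 -0.42  0.42 -1.26  2.14]
90 [-21. 157.] 61 [547.  -3. 157.] [ 0.64  0.29 -0.44  0.4  -1.21  2.22]
102 [  6. 158.] 65 [545. -30. 158.] [ 0.57  0.25 -0.46  0.38 -1.16  2.29]
-1 -330 [ 1.02  0.7   0.46  0.48 -2.18 -0.99]
-1 -200 [ 0.94  0.81 -0.19  0.45 -1.47 -1.28]
0 [-167.   17.] 35 [557. 142.  17.] [ 0.92  0.8  -0.26  0.47 -1.4  -1.3 ]
10 [-156.   40.] 38 [556. 132.  40.] [ 0.9   0.74 -0.29  0.47 -1.38 -1.27]
25 [-135.   70.] 42 [555. 110.  70.] [ 0.87  0.64 -0.34  0.46 -1.35 -1.22]
45 [-108.  116.] 48 [553.  84. 116.] [ 0.82  0.51 -0.37  0.45 -1.33 -1.14]
55 [-91. 133.] 51 [552.  67. 133.] [ 0.79  0.45 -0.38  0.44 -1.31 -1.1 ]
60 [-83. 139.] 53 [551.  58. 139.] [ 0.77  0.42 -0.39  0.43 -1.3  -1.07]
75 [-54. 152.] 57 [549.  29. 152.] [ 0.71  0.35 -0.42  0.42 -1.26 -1.  ]
90 [-21. 157.] 61 [547.  -3. 157.] [ 0.64  0.29 -0.44  0.4  -1.21 -0.92]
102 [  6. 158.] 65 [545. -30. 158.] [ 0.57  0.25 -0.46  0.38 -1.16 -0.85]
```

```bash
sed -i 's/^YC=0\./YC=13./; s/^SG=1/SG=-1/' h.py
python3 - <<'E'
from h import *
s=bot.read_state();p=s['tcp_pos']
bot.line_to([p[0],p[1],400],velocity=300)
bot.move_ptp(W(-330,400),ori(35))
bot.move_ptp(W(-225,80),ori(35))
bot.pause(.3)
s=bot.read_state();print(s['t'],s['tcp_pos'],s['contact_force'],W(-225,80))
for n in("top","side"):
    cv2.imwrite(f"pics/{n}1.png",bot.camera(n)[:,:,::-1])
E
cat > z.py <<'E'
import cv2,sys,numpy as np
i=sys.argv[1]
t=cv2.imread(f'pics/top{i}.png')[110:240,180:320];s=cv2.imread(f'pics/side{i}.png')[110:300,170:340]
r=lambda a:cv2.resize(a,(400,int(400*a.shape[0]/a.shape[1])),interpolation=cv2.INTER_CUBIC)
t,s=r(t),r(s);h=max(len(t),len(s));o=np.zeros((h,800,3),np.uint8);o[:len(t),:400]=t;o[:len(s),400:]=s
cv2.imwrite(f'pics/z{i}.png',o)
E
python3 z.py 1
```

```text
6.275 [574.58734336 199.94524086  80.44075574] [-0.39637478  0.65377538 -0.14399009] [574.37579263 199.45259633  80.        ]
```

View pics/z1.png

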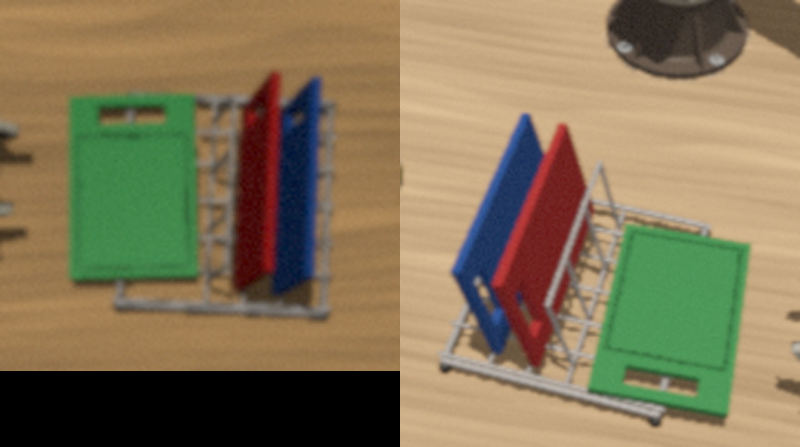

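```bash
python3 - <<'E'
from h import *
t=tcp_from_C((-215,38.5),35)
bot.line_to(W(*t),velocity=100,ori=ori(35))
bot.pause(.2);f0=bot.read_state()['contact_force']
for x in range(-205,-164,3):
    t=tcp_from_C((x,38.5),35); bot.line_to(W(*t),velocity=40)
    s=bot.read_state(); f=(s['contact_force']-f0)@V
    print(x,np.round(s['contact_force']-f0,1),round((s['tcp_pos']-O)@V+5.4,1))
    if f<-9: break
print(s['t'])
for n in("top","side"):
    cv2.imwrite(f"pics/{n}2.png",bot.camera(n)[:,:,::-1])
E
python3 z.py 2
```

```text
-205 [-0.9 -1.6 -0.3] -204.7
-202 [-0.3 -1.4 -1.6] -201.9
-199 [-0.9 -1.  -1.4] -198.9
-196 [-1.4 -1.4 -1. ] -195.8
-193 [-0.3 -1.8 -0.9] -192.8
-190 [-0.8 -0.1 -0.2] -189.9
-187 [-1.4 -1.6  0. ] -186.8
-184 [-1.  -0.5 -1. ] -183.8
-181 [-0.5 -0.3 -0.4] -180.9
-178 [-0.6 -0.5 -0.8] -177.8
-175 [-0.3 -0.8  0.1] -174.8
-172 [-1.  -1.1 -0.7] -171.8
-169 [-0.4 -1.2 -0.7] -168.8
-166 [-1.2 -0.6 -0.2] -165.8
10.8667
```

View pics/z2.png

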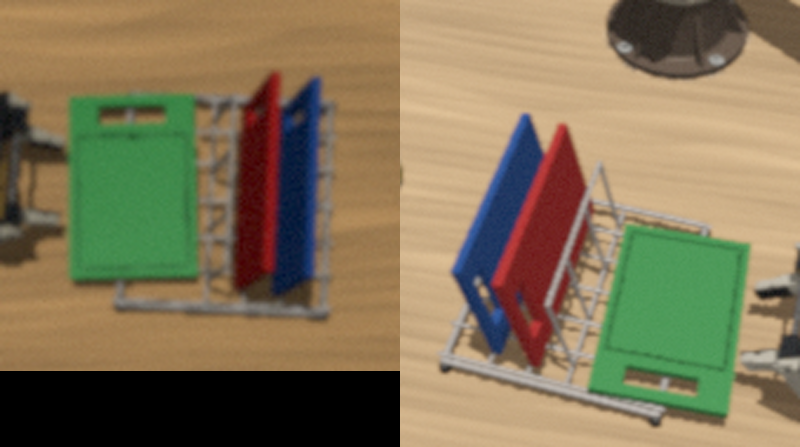

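Run:
```python
from h import *
s=bot.read_state();print(s['tcp_pos'],s['eef_rot'],ori(35),Ro.from_quat(s['eef_rot']).as_matrix().round(2),s['width'])
R=Ro.from_quat(s['eef_rot']).as_matrix()
for n in('top','side'):
    im=cv2.imread(f'pics/{n}2.png')
    im=cv2.resize(im,None,fx=4,fy=4,interpolation=cv2.INTER_CUBIC)
    for k in(-44,44):
      for b,c in((0,(0,0,255)),(-19,(255,0,255)),(-66,(255,0,0))):
        q=proj(n,s['tcp_pos']+R[:,1]*k+R[:,2]*b);print(n,k,b,q)
        cv2.circle(im,tuple(int(v*4+1.5) for v in q),4,c,-1)
    c=[(480,680),(1000,1350)][n=='side'] if 0 else None
    x,y=(640,480) if n=='top' else (880,760)
    cv2.imwrite(f'pics/{n}2p.png',im[y:y+520,x:x+600])
```

```text
[570.48941836 146.07318314  30.76181853] [-0.60391533  0.64969265 -0.3143783  -0.33815974] [-0.60390549  0.64968175 -0.3143733  -0.33820291] [[-0.04 -1.   -0.06]
 [-0.57  0.07 -0.82]
 [ 0.82 -0.   -0.57]] 87.67198762166663
top -44 0 [209.04534059 163.82801725]
top -44 -19 [204.70712007 162.95813115]
top -44 -66 [193.76645648 160.76434431]
top 44 0 [207.62178357 186.17300378]
top 44 -19 [203.23597128 185.42002695]
top 44 -66 [192.17332466 183.52073986]
side -44 0 [305.2292491  262.14380088]
side -44 -19 [310.92624931 261.57133992]
side -44 -66 [325.48032344 260.10887915]
side 44 0 [310.84213642 237.20639611]
side 44 -19 [316.34739891 236.43817229]
side 44 -66 [330.39233548 234.47829211]
```

View pics/top2p.png

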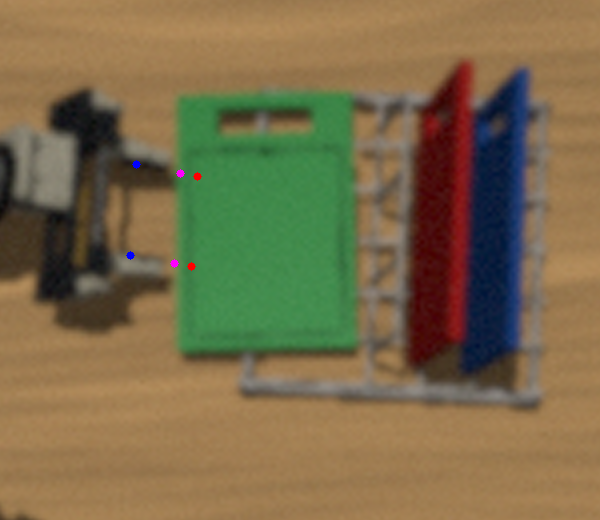

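View pics/side2p.png

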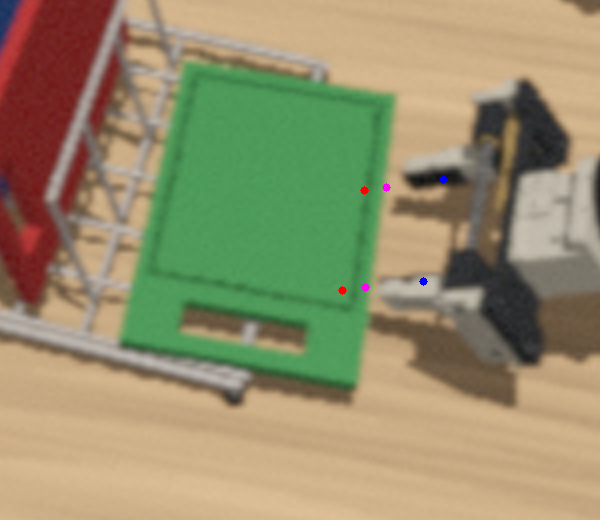

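Run:
```python
from h import *
s=bot.read_state();R=Ro.from_quat(s['eef_rot']).as_matrix()
def T(a,b):return (160+(a-1.5)/4,120+(b-1.5)/4)
def S(a,b):return (220+(a-1.5)/4,190+(b-1.5)/4)
for a,b in((T(170,160),S(383,288)),(T(166,270),S(406,176)),):
    P,e=tri(a,b);print(P,e,'tool frame',R.T@(P-s['tcp_pos']))
```

```text
[623.96018525 168.01230241  60.07009288] 3.8351780412786884 tool frame [  9.216783   -51.73072566 -37.92631995]
[519.84409016 174.78971138  48.45393191] 5.373939290166964 tool frame [  0.18364641  52.60309532 -30.58561385]
```

Run:
```python
from h import *
bot.line_to(W(-215,60),velocity=150)
for i,w in((3,88),(4,30)):
    bot.move_gripper(w); s=bot.read_state();print(s['t'],s['width'],s['tcp_pos'])
    R=Ro.from_quat(s['eef_rot']).as_matrix()
    tl=[]
    for n in('top','side'):
        im=bot.camera(n)[:,:,::-1].copy();cv2.imwrite(f'pics/{n}{i}.png',im)
        im=cv2.resize(im,None,fx=5,fy=5,interpolation=cv2.INTER_CUBIC)
        for b,c in((0,(0,0,255)),(-19,(255,0,255)),(-66,(255,0,0))):
          for k in(-1,1):
            q=proj(n,s['tcp_pos']+R[:,1]*k*w/2+R[:,2]*b)
            cv2.circle(im,tuple(int(v*5+2) for v in q),3,c,-1)
        x,y=(800,650) if n=='top' else (1450,1000)
        tl.append(im[y:y+500,x:x+390])
    cv2.imwrite(f'pics/g{i}.png',np.hstack(tl))
```

```text
11.6833 87.65586875325448 [573.24637443 188.38587966  59.56800069]
12.8583 30.23665472197762 [573.65900815 189.49280614  60.00899993]
```

View pics/g3.png

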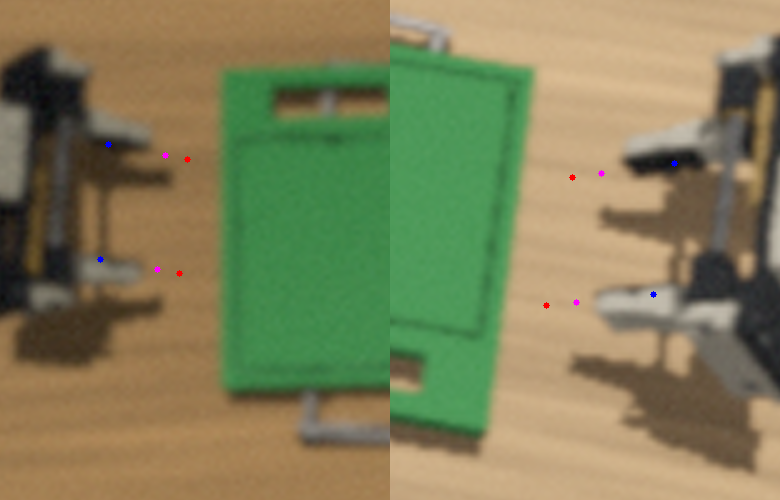

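View pics/g4.png

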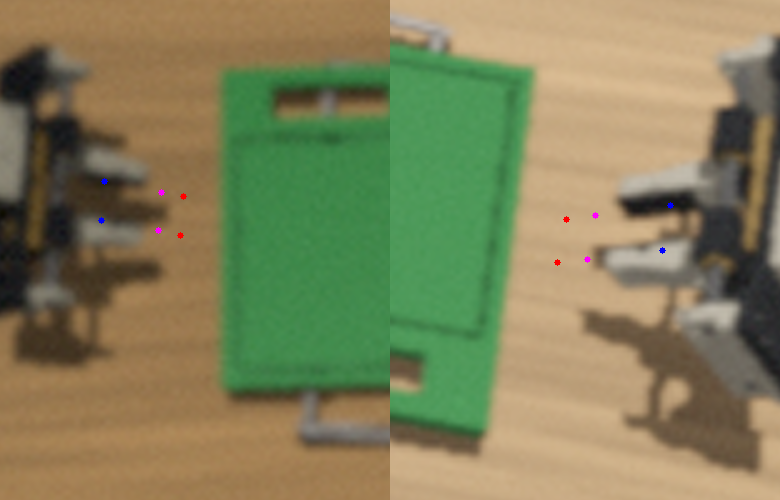

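```bash
cat >> h.py <<'E'
L=30.
def tcp_from_C(C,phi):
    p=np.radians(phi); return np.array([C[0]-H*np.sin(p)+L*np.cos(p),C[1]-H*np.cos(p)-L*np.sin(p)])
def snap(i):
    for n in("top","side"): cv2.imwrite(f"pics/{n}{i}.png",bot.camera(n)[:,:,::-1])
E
python3 - <<'E'
from h import *
bot.move_gripper(88)
t=tcp_from_C((-205,38.5),35)
bot.line_to(W(*t),velocity=120,ori=ori(35))
bot.pause(.1);f0=bot.read_state()['contact_force']
for x in range(-195,-159,4):
    t=tcp_from_C((x,38.5),35); bot.line_to(W(*t),velocity=40)
    s=bot.read_state(); f=(s['contact_force']-f0)
    print(x,np.round(f,1),round(f@V,1))
    if f@V<-7 or abs(f[2])>10: break
print(s['t'],s['tcp_pos'])
snap(5)
E
python3 z.py 5
```

```text
-195 [0.5 0.5 0.8] -0.5
-191 [-1.4  0.6  0.8] -0.5
-187 [-0.5  1.2 -0.1] -1.2
-183 [ 1.5  1.7 -0.2] -1.8
-179 [1.4 2.8 1.4] -2.9
-175 [1.5 1.8 0.9] -1.9
-171 [1.8 2.5 1.7] -2.6
-167 [1.7 3.  0.4] -3.1
-163 [1.  9.8 2.2] -9.9
17.1417 [569.35107039 120.44348142  13.41365042]
```

View pics/z5.png

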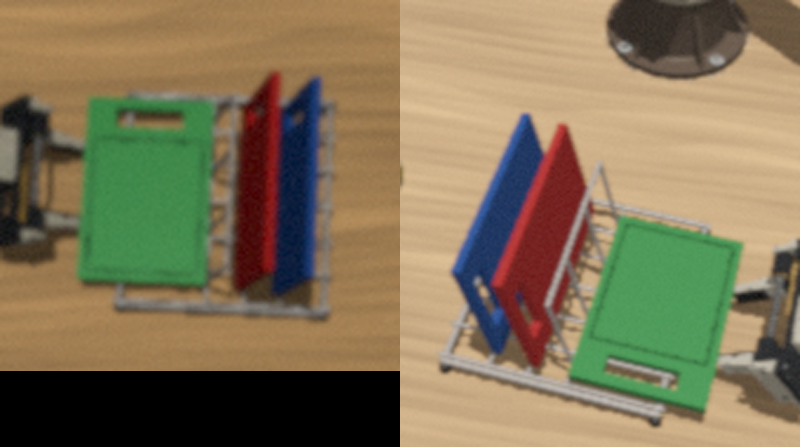

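```bash
cat >> h.py <<'E'
X0=5.
def path(a):
    r=np.radians(a); phi=35+30*a/102
    px=min(0,-12*np.sin(r)+12*max(np.cos(r),0)*.21)-1+X0; pz=32+max(0,-12*np.cos(r))
    P=np.array([px,pz]); u=np.array([-np.cos(r),np.sin(r)])
    e=16+24*min(a/25,1); p=np.radians(phi); d=np.array([np.cos(p),-np.sin(p)])
    C=P+170*u+e*d if phi>=a else P+(170-e)*u
    return tcp_from_C(C,phi),phi,C
def sweep(as_,f0,lim=12,vel=70):
    for a in as_:
        t,phi,C=path(a); bot.line_to(W(*t),velocity=vel,ori=ori(phi))
        s=bot.read_state(); f=s['contact_force']-f0
        print(a,np.round([f@V,f@U,f[2]],1),np.round(s['t'],2))
        if np.linalg.norm(f)>lim: print('STOP');break
E
python3 - <<'E'
from h import *
for x,z in((-190,38),(-195,21)):
    bot.line_to(W(*tcp_from_C((x,z),35)),velocity=100)
bot.pause(.1);f0=bot.read_state()['contact_force'];np.save('f0.npy',f0)
bot.line_to(W(*tcp_from_C((-155,21),35)),velocity=60)
s=bot.read_state();print(s['contact_force']-f0,s['tcp_pos'])
if np.linalg.norm(s['contact_force']-f0)<8: sweep((0,4,8,12,17,22,27),f0)
snap(6)
E
python3 z.py 6
```

```text
[-0.14495258  3.16865715 -4.54276825] [568.10244657 110.91574564  -4.34681547]
0 [-6.6 -1.4 -3.5] 19.15
4 [-10.2  -2.3  -2. ] 19.43
8 [-9.2 -2.  -1.9] 19.72
12 [-7.4 -0.2 -2.6] 20.0
17 [-6.4  0.  -1.1] 20.32
22 [-5.4 -0.6 -1.2] 20.63
27 [-4.3 -1.1 -1.4] 20.96
```

View pics/z6.png

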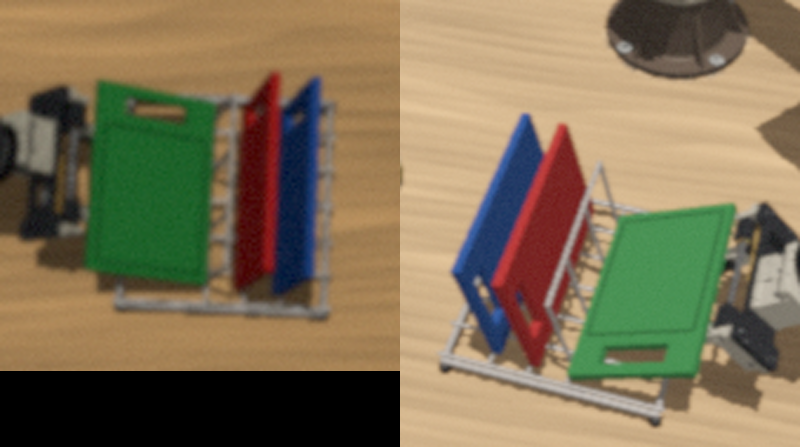

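Beautiful: the fork is under the overhang and the near edge is rising, its foot at the divider. Continuing.

```bash
python3 - <<'E'
from h import *
f0=np.load('f0.npy')
sweep((32,38,44,50,56,62,68,74,80),f0)
snap(7)
E
python3 z.py 7
```

```text
32 [-2.2 -0.9 -1.8] 21.39
38 [-2.8 -1.3 -1.1] 21.76
44 [-2.5 -2.1 -2.3] 22.12
50 [-2.2 -2.6 -1.6] 22.48
56 [-2.4 -0.8 -0.4] 22.8
62 [-1.8 -1.  -0.4] 23.12
68 [-1.3 -1.6 -0.8] 23.43
74 [-0.9 -1.2 -0.2] 23.76
80 [ 0.1 -1.6  0.6] 24.08
```

View pics/z7.png

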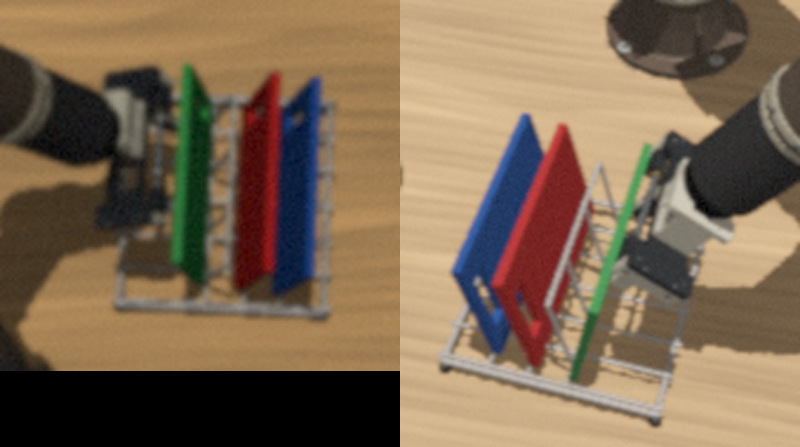

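```bash
python3 - <<'E'
from h import *
f0=np.load('f0.npy')
sweep((84,88,91,94,97,100,102),f0,lim=8,vel=40)
bot.pause(.3)
snap(8)
E
python3 z.py 8
```

```text
84 [ 0.3 -0.3  0.4] 24.53
88 [-0.2 -0.4 -0.5] 24.89
91 [ 0.5 -0.5  0.6] 25.2
94 [ 0.1 -1.   0.3] 25.51
97 [ 0.1  1.  -0.3] 25.82
100 [-0.4 -1.   0.1] 26.12
102 [-4.1 -1.1  1. ] 26.38
```

View pics/z8.png

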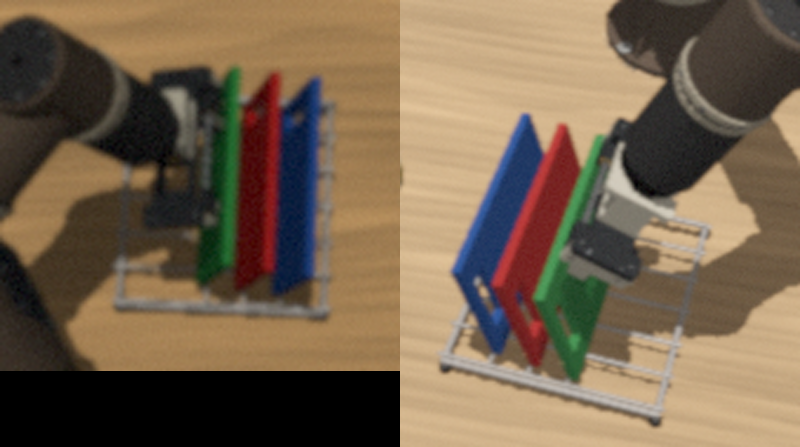

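```bash
python3 - <<'E'
from h import *
bot.line_to(W(-90,200),velocity=150)
bot.line_to(W(-200,190),velocity=200)
snap(9)
E
python3 z.py 9
python3 - <<'E'
import cv2
s=cv2.imread('pics/side9.png');t=cv2.imread('pics/top9.png')
import numpy as np
cv2.imwrite('pics/z9b.png',np.hstack([cv2.resize(s[150:270,190:270],(400,600),interpolation=2),cv2.resize(t[128:218,240:300],(400,600),interpolation=2)]))
E
```

```text
(no output)
```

View pics/z9.png

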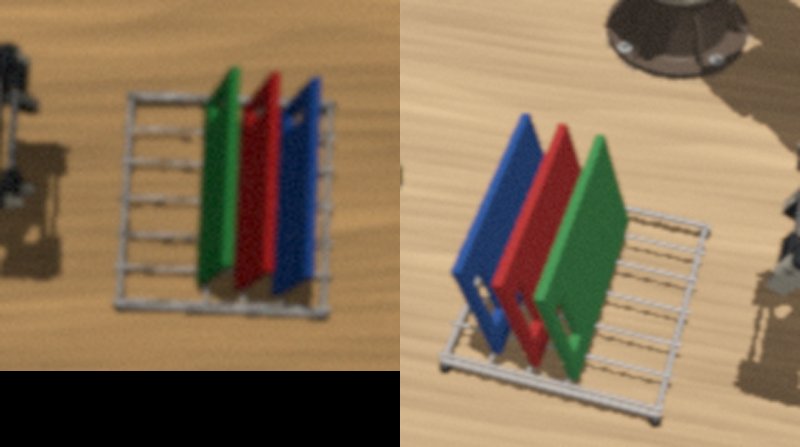

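View pics/z9b.png

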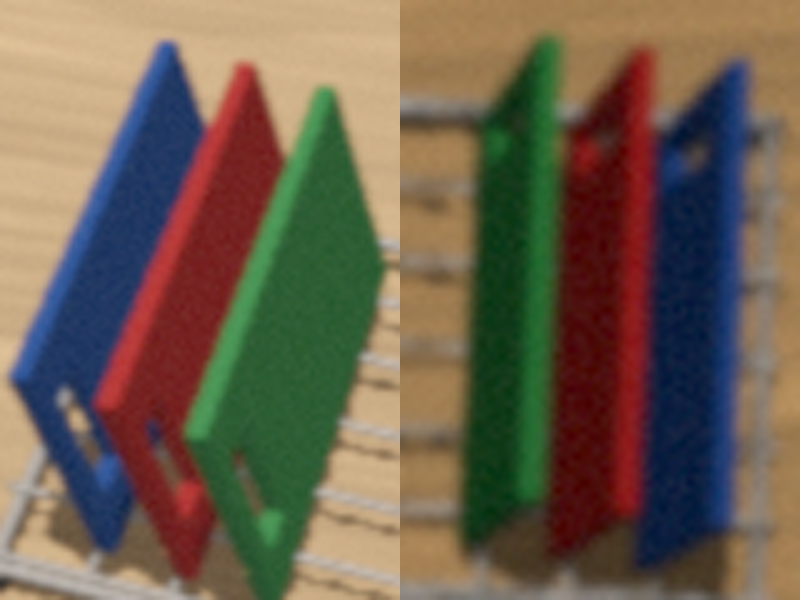

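Run:
```python
from h import *
a=cv2.imread('pics/side0.png');
bot.pause(.5);snap(10);b=cv2.imread('pics/side10.png');c=cv2.imread('pics/side9.png')
for n,(x,y,X,Y) in dict(tub=(136,160,175,196),bottle=(92,130,134,194),carton=(76,195,146,280),scraper=(376,174,440,220)).items():
    print(n,cv2.absdiff(a,b)[y:Y,x:X].mean())
print('rack settle diff',cv2.absdiff(b,c)[150:290,185:300].mean())
def top(im,lo,hi):
    m=cv2.inRange(cv2.cvtColor(im,cv2.COLOR_BGR2HSV),lo,hi)[140:290,185:330];ys,xs=np.nonzero(m);return xs.min()+185,xs.max()+185,ys.min()+140,ys.max()+140,len(xs)
for im in(a,b): print('blue',top(im,(105,120,50),(130,255,255)),'red',top(im,(170,120,50),(180,255,255)))
print(bot.read_state()['t'],bot.read_state()['tcp_pos'])
bot.close_job()
```

```text
tub 7.778252611585945
bottle 13.168402777777779
carton 7.303809523809524
scraper 50.23777173913044
rack settle diff 1.5954658385093168
blue (np.int64(193), np.int64(229), np.int64(159), np.int64(259), 1206) red (np.int64(209), np.int64(247), np.int64(169), np.int64(263), 294)
blue (np.int64(193), np.int64(229), np.int64(159), np.int64(259), 1198) red (np.int64(209), np.int64(243), np.int64(173), np.int64(260), 218)
29.2167 [572.55267302 174.49169806 190.01236306]
the job is handed in; nothing more can be done
```

View pics/side10.png

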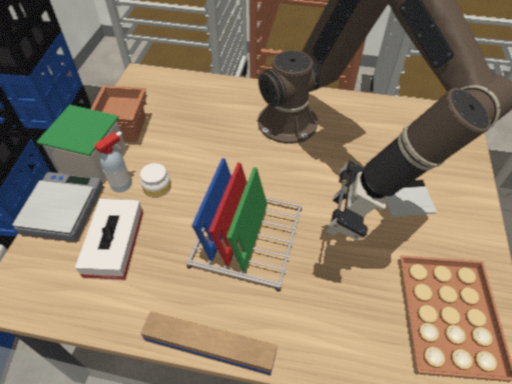

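View pics/top10.png

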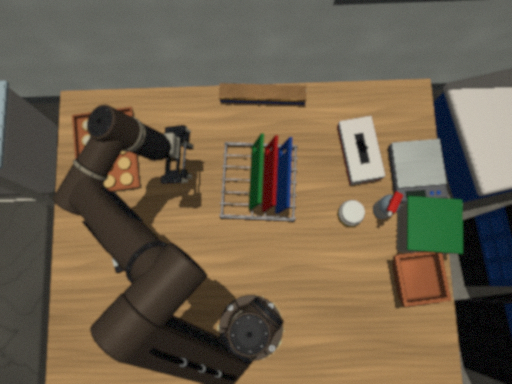

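The green board now stands on its long edge in front of the first divider and leans back against it like the red and blue boards. The job was handed in at about 29 s with the gripper clear of everything.

**What I did:** I opened the gripper and used its two fingers as a fork. I pushed the board back until it met the divider, then slid the fingers under its overhanging edge and tipped it up past vertical until it leaned back. Then I backed the gripper away.

**Last checks:**
- **Board:** In both views the gap between the green and red boards matches the red-to-blue gap to about 1 mm, at the foot and the top edge. It stayed put between the last two pictures. I judged the foot by this spacing and did not measure its gap to the divider.
- **Force:** The highest contact reading in my samples was about 10 N.
- **Red and blue boards:** The blue board's outline is unchanged. The red one's visible edges shifted by up to 4 pixels. I put that down to the green board now partly hiding it, because in the pictures it sits where it did.
- **Tub, bottle, carton:** They showed only small image differences and look unmoved.
- **Bench scraper:** This comparison disagreed (difference of 50), because the arm hides most of it in the last side view. The part that shows is where it was, but I could not confirm the rest. The robot was not knowingly near it at counter height.

**What disagreed on the way:** In the pictures the fingers end about 30 mm short of the reported TCP. My first push therefore stopped before reaching the board. I corrected for the 30 mm, and contact on the second push fitted it, though about 5 mm was still unexplained.

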